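Find the thread-gauge leaf that fits the lead screw

ROBOT

A 7-joint arm with a two-finger parallel gripper is mounted at the origin on the work surface. World frame = base frame: x ahead of the robot, y to its left, z up, the work surface at z = 0. Lengths are in m, angles in rad, forces in N, time in s.
With the tool pointing down it reaches from about 0.375 to 0.925 m from the base axis. Payload 3.1 kg.
Tool frame: the origin (TCP) lies between the finger pads; the fingertips stand 19 mm ahead of it and the grasp point (between the pads) is the TCP; z points along the fingers, y is the line along which they close (so a half turn about z gives the same grasp; the last joint's range is limited). The gripper opens to 85 mm and grips with 20 to 120 N. Pads are 22 mm wide; open, the fingers measure 114 mm over their backs; the gripper's body (76 mm by 85 mm) begins 54 mm behind the grasp point. The pads swing forward as they close: fully open they stand 13 mm farther back than shut.
Start: joints at [-1.341, 0.383, 0.044, 1.598, -0.018, 1.161, -0.05], TCP at [0.209, 0.615, 0.25] pointing down, gripper open.
Joint ranges: [-2.61, 2.61], [-0.41, 2.15], [-1.48, 1.57], [0, 2.5], [-1.57, 4.71], [0.05, 1.97], [-2.85, 2.85]. Speed limits (rad/s): [2.79, 2.79, 3.14, 3.14, 3.14, 3.14, 3.14].

INTERFACE

Orientations are given as a unit quaternion [x, y, z, w].
In Python, from bench import move_ptp, movel, move_j, move_gripper, pause, inverse_kinematics, read_camera, camera_params, MotionError, sign_off, look_for, tip_of, read_time_s, read_qpos, read_joint_vel, read_effort, read_eef_pos, read_tcp_rot, read_ft_force, read_ft_torque, read_finger_gap, read_grasp_force gives the robot as it stands. Calls block until the motion is done:
- move_ptp(position, orientation): joint-space move of the TCP to a pose.
- movel(position, orientation=None, speed=0.15): straight line of the TCP; orientation=None keeps the orientation; speed is the mean speed in m/s.
- move_j(angles): joint-space move.
- move_gripper(opening, effort=None): finger opening in m; effort is the grip in N (None keeps the last); returns when the fingers have stopped.
- pause(seconds).
- inverse_kinematics(position, orientation): joint angles nearest the present ones, or None.
- read_camera(name): name is "scene" or "top" or "wrist"; returns the picture (400x640x3 uint8, red, green, blue); there is no depth.
- camera_params(name): a dict with "K" (3x3 intrinsics, pixels), "dist_coeffs" ([k1, k2, p1, p2, k3] as OpenCV has them; the pictures are not rectified), "camera_from_world" (4x4, takes a point from world to camera coordinates). Camera axes: x right, y down, z forward; pixel columns grow to the right and rows downward; lengths in m; the calibration is good to about 2 mm. A picture is of the moment at which its call begins: read the wrist's pose just before it. camera_params takes no time and is no camera call; for the wrist camera it gives the pose at the moment of the call.
A pose or a line that the arm cannot do raises MotionError and nothing moves.
- sign_off(): hands the job in; it is judged then, once.
Trained networks look in the newest picture that a camera, given by its name, has taken for a name from the list of things; names that differ only in an ending like _2 or _b are one class to them, and where a whole thing is asked for, a point or a joint stands for the part that bears it (a point fixed in the world has none). Each returns a list of dicts, best first, with "confidence" (0 to 1); they miss things now and then, are a little off and sometimes report something else, mostly with a low value. They report only what shows in the picture. A call takes as long as a camera call.
- look_for(camera, name): "at" ([column, row] in pixels, amid what is visible of it).
- tip_of(camera, name): "at" ([column, row] in pixels: a listed point, or the origin of a listed thing).
Readings, each from a call of its own:
- read_time_s(): time.
- read_qpos(): joint angles.
- read_joint_vel(): joint speeds.
- read_effort(): joint torques, N m.
- read_eef_pos(): TCP position.
- read_tcp_rot(): TCP orientation.
- read_ft_force(): force on the tool from outside, world axes, zero at the start.
- read_ft_torque(): the same for the moment, N m.
- read_finger_gap(): finger opening in m.
- read_grasp_force(): force on a finger pad.
Only numpy, scipy, OpenCV 4.12 (cv2) and the standard library are available. Lean on these libraries where they do the work, as an engineer would, in place of code of your own. Each camera call takes 0.05 s, during which the arm holds its last target. There are 200 camera calls.

TASK

Find out which of the three thread-gauge leaves on the mat fits the lead screw in the front place of the cradle: lay a leaf on the steel rest, comb towards the screw, press it lightly against the thread and work it along until the teeth drop fully home or plainly will not. Leave the leaf that fits lying on the rest with its comb fully home in the thread, and the other two lying flat on the mat. Never force a comb against a thread, and do not disturb the lens, its stand, the filter or the mount plate.

Things in the scene. Friction and masses are not known exactly. Their poses are not given: they have to be found in the camera images.
- cradle: Walnut cradle fixed to the counter; origin: centre of its footprint, on the counter; x points away from the robot, across the screws. Rails at y = +/-96 mm (straps up to z = 54 mm) hold three parallel screws at x = -50 (front place, nearest the robot), 0, 50 mm. Before the front screw a flat steel rest, x = -135 to -69, y = -65 to 65 mm, top at z = 41 mm. All rigid and fixed.
- front_place (a point): Point on the axis of the front screw, in the middle of the cradle's width (cradle x = -50, y = 0, z = 44 mm), 3 mm above the rest's top; axes as the cradle's, so y runs along the screw.
- screw_a: One of three steel lead screws held in the cradle, 240 mm long, alike but for the pitch: 5, 6 and 7 mm (grooves 2.8, 3.3, 3.8 mm deep). Not known: which has which pitch, which lies in the front place, where along it the crests lie. Trapezoidal thread, 28 mm outside diameter, over y = -65 to 65 mm; 15 mm journals beyond. Origin: on the axis, mid length; y along it.
- screw_b: One of three steel lead screws held in the cradle, 240 mm long, alike but for the pitch: 5, 6 and 7 mm (grooves 2.8, 3.3, 3.8 mm deep). Not known: which has which pitch, which lies in the front place, where along it the crests lie. Trapezoidal thread, 28 mm outside diameter, over y = -65 to 65 mm; 15 mm journals beyond. Origin: on the axis, mid length; y along it.
- screw_c: One of three steel lead screws held in the cradle, 240 mm long, alike but for the pitch: 5, 6 and 7 mm (grooves 2.8, 3.3, 3.8 mm deep). Not known: which has which pitch, which lies in the front place, where along it the crests lie. Trapezoidal thread, 28 mm outside diameter, over y = -65 to 65 mm; 15 mm journals beyond. Origin: on the axis, mid length; y along it.
- leaf_1: One of three loose steel thread-gauge leaves, pitch 5, 6 and 7 mm (teeth 2.5, 3, 3.5 mm long), which is which not known. T-shaped plate 6 mm thick, 100 g: head 42 mm wide at x = 30 to 46 mm, its comb of teeth looking to +x; stem 18 mm wide back to x = -39. Black handle 18 mm wide (y), x = -24 to 24, top at z = 15 mm. Origin: underside, below mid handle. Lies flat, z up.
- leaf_2: One of three loose steel thread-gauge leaves, pitch 5, 6 and 7 mm (teeth 2.5, 3, 3.5 mm long), which is which not known. T-shaped plate 6 mm thick, 100 g: head 42 mm wide at x = 30 to 46 mm, its comb of teeth looking to +x; stem 18 mm wide back to x = -39. Black handle 18 mm wide (y), x = -24 to 24, top at z = 15 mm. Origin: underside, below mid handle. Lies flat, z up.
- leaf_3: One of three loose steel thread-gauge leaves, pitch 5, 6 and 7 mm (teeth 2.5, 3, 3.5 mm long), which is which not known. T-shaped plate 6 mm thick, 100 g: head 42 mm wide at x = 30 to 46 mm, its comb of teeth looking to +x; stem 18 mm wide back to x = -39. Black handle 18 mm wide (y), x = -24 to 24, top at z = 15 mm. Origin: underside, below mid handle. Lies flat, z up.
- leaf_1_comb (a point): Middle of leaf_1's comb, at the bottom of the gullets (leaf x = 46, y = 0, z = 3 mm). Fully home the gullets rest on the thread's crests: this point is 14 mm from the screw's axis, at its height; a leaf of another pitch stays at least 2 mm farther out wherever it is tried. Steel meets steel hard: come in at 10 to 15 mm/s and press with some 5 N; over 25 N bruises the teeth.
- leaf_2_comb (a point): Middle of leaf_2's comb, at the bottom of the gullets (leaf x = 46, y = 0, z = 3 mm). Fully home the gullets rest on the thread's crests: this point is 14 mm from the screw's axis, at its height; a leaf of another pitch stays at least 2 mm farther out wherever it is tried. Steel meets steel hard: come in at 10 to 15 mm/s and press with some 5 N; over 25 N bruises the teeth.
- leaf_3_comb (a point): Middle of leaf_3's comb, at the bottom of the gullets (leaf x = 46, y = 0, z = 3 mm). Fully home the gullets rest on the thread's crests: this point is 14 mm from the screw's axis, at its height; a leaf of another pitch stays at least 2 mm farther out wherever it is tried. Steel meets steel hard: come in at 10 to 15 mm/s and press with some 5 N; over 25 N bruises the teeth.
- mat: Black rubber bench mat fixed to the counter, 140 (x) x 250 (y) x 3 mm; the leaves lie side by side on it, combs to its +x, 76 mm apart. Origin: centre of the underside. It may be on the left or right.
- tray: Shallow open wooden parts tray fixed to the counter, 150 (x) x 170 (y) x 18 mm, with the mount plate in it. Origin: centre of the underside. On the other side of the robot from the mat.
- lens: Pewter-grey zoom lens, 85 mm across, 118 mm tall, standing upright on the walnut stand; bystander. Origin: centre of its underside.
- stand: Small walnut lens stand, 100 x 100 x 24 mm; bystander. Origin: centre of its underside.
- filter: Green glass filter in a black ring, 82 mm across, 7 mm thick, lying flat; bystander. Origin: centre of its underside.
- mount_plate: Chrome lens mount plate, a ring 66 mm across, 6 mm high, lying flat in the tray; bystander. Origin: centre of its underside.

How it is judged:
By the outcome, as a careful person would: the job done as asked, in the order asked, and still so for the second after the job is handed in, with the robot touching nothing.
It also fails if it takes over 72 s, if anything falls off the work surface, if the arm or the gripper's body presses on something with over 40 N, if the wrist force passes 120 N, or if a joint passes its speed limit or range.

## Working session

There is one attempt and no reset: what is moved stays moved. The work goes in short steps, each a Python script; the robot and the scene stay as the last script left them, time stands still between calls to the robot, and variables do not carry over. Pictures are saved under pics/ and viewed, at most 10 in all, crops included, and the job is handed in when it is done.

```bash
ls; mkdir -p pics; python3 - <<'E'
from bench import *
import cv2,numpy as np
ims=[]
for c in("scene","top"):
    im=read_camera(c); ims.append(im)
    for n in("leaf_1","leaf_1_comb","cradle","front_place","mat","tray","filter","lens"):
        print(c,n,[(np.round(d["at"]).tolist(),round(d["confidence"],2)) for d in tip_of(c,n)][:4])
    p=camera_params(c);print(np.round(p["K"],1).tolist(),np.round(p["camera_from_world"],3).tolist(),p["dist_coeffs"])
cv2.imwrite("pics/scene.png",ims[0][:,:,::-1]);cv2.imwrite("pics/top.png",ims[1][:,:,::-1])
print(read_time_s(),read_tcp_rot(),read_eef_pos(),read_finger_gap())
E
```

```text
pics
scene leaf_1 [([286.0, 136.0], 0.77), ([303.0, 151.0], 0.67), ([321.0, 157.0], 0.59)]
scene leaf_1_comb [([307.0, 164.0], 0.6)]
scene cradle [([289.0, 240.0], 0.97), ([301.0, 146.0], 0.35)]
scene front_place [([303.0, 213.0], 0.87)]
scene mat [([306.0, 152.0], 0.8)]
scene tray [([436.0, 231.0], 0.72)]
scene filter [([210.0, 176.0], 0.83), ([288.0, 136.0], 0.74)]
scene lens [([381.0, 308.0], 0.78)]
[[435.0, 0.0, 319.9], [0.0, 435.0, 194.7], [0.0, 0.0, 1.0]] [[-0.708, 0.706, 0.019, 0.414], [0.443, 0.465, -0.767, -0.219], [-0.55, -0.534, -0.642, 1.42], [0.0, 0.0, 0.0, 1.0]] [0.00048903 0.         0.         0.         0.        ]
top leaf_1 [([420.0, 266.0], 0.53), ([446.0, 264.0], 0.52), ([389.0, 267.0], 0.49), ([233.0, 265.0], 0.21)]
top leaf_1_comb [([388.0, 250.0], 0.61)]
top cradle [([389.0, 266.0], 0.67), ([321.0, 168.0], 0.62)]
top front_place [([322.0, 177.0], 0.8)]
top mat [([420.0, 267.0], 0.95)]
top tray [([233.0, 265.0], 0.75)]
top filter [([434.0, 167.0], 0.64)]
top lens [([214.0, 163.0], 0.66)]
[[455.7, 0.0, 322.4], [0.0, 455.7, 200.1], [0.0, 0.0, 1.0]] [[-0.028, -1.0, -0.001, 0.027], [-0.978, 0.027, -0.206, 0.6], [0.206, -0.005, -0.979, 1.133], [0.0, 0.0, 0.0, 1.0]] [-0.02258178  0.          0.          0.          0.        ]
0.9 [ 1.63127445e-01  9.86605005e-01  8.04347470e-06 -3.09244619e-05] [0.20922206 0.61542301 0.25029496] 0.08507071160079228
```

View pics/top.png

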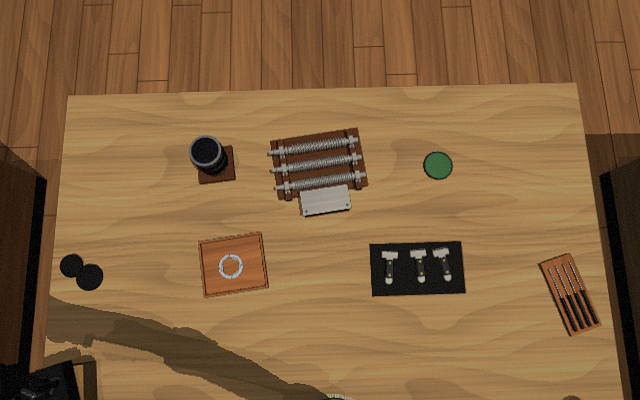

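View pics/scene.png

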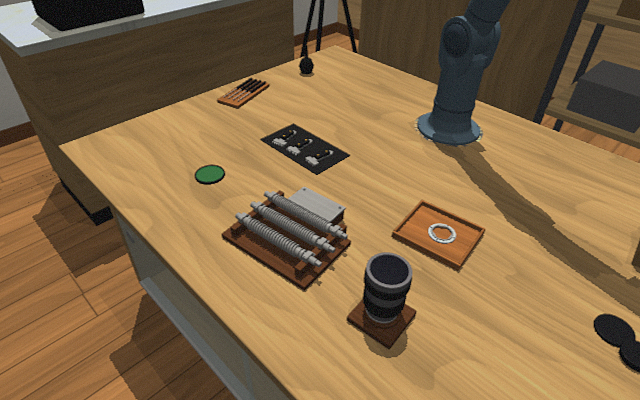

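```bash
cat > h.py <<'E'
from bench import *
import cv2,numpy as np
from scipy.spatial.transform import Rotation as R
def ray(p,px):
    u=cv2.undistortPoints(np.array([[px]],float),p["K"],np.array(p["dist_coeffs"]))[0,0]
    T=np.array(p["camera_from_world"]);C=-T[:3,:3].T@T[:3,3]
    return C,T[:3,:3].T@np.array([u[0],u[1],1.])
def onz(p,px,z):
    C,d=ray(p,px);return C+d*(z-C[2])/d[2]
def tri(obs):
    A=np.zeros((3,3));b=np.zeros(3)
    for p,px in obs:
        C,d=ray(p,px);d=d/np.linalg.norm(d);M=np.eye(3)-np.outer(d,d);A+=M;b+=M@C
    X=np.linalg.solve(A,b)
    return X,[float(np.linalg.norm(proj(p,X)-px)) for p,px in obs]
def proj(p,X):
    T=np.array(p["camera_from_world"])
    return cv2.projectPoints(np.array([X],float),cv2.Rodrigues(T[:3,:3])[0],T[:3,3],p["K"],np.array(p["dist_coeffs"]))[0][0,0]
def down(yaw): # tool x axis at yaw in world (tool z down)
    return (R.from_euler('z',yaw)*R.from_quat([1,0,0,0])).as_quat()
E
python3 - <<'E'
from h import *
t=camera_params("top");s=camera_params("scene")
for n,px,z in(("l1",(390,268),.015),("l2",(420,268),.015),("l3",(445,267),.015),("mat",(420,267),.003),("fp",(322,177),.044),("cr",(321,163),.02),("filter",(436,166),0)):print(n,onz(t,px,z).round(3))
print("fp",tri([(t,(322,177)),(s,(303,213))]))
w=camera_params("wrist");T=w["camera_from_world"];print(w["K"],w["dist_coeffs"])
C=-T[:3,:3].T@T[:3,3];r=R.from_quat(read_tcp_rot());print("cam in tool",r.inv().apply(C-read_eef_pos()),(r.as_matrix().T@T[:3,:3].T).round(3).tolist())
print(r.as_matrix().round(2).tolist())
for y in(-.35,-.25,-.2):
  for yaw in (0,1.57,-1.57,3.14): print(y,yaw,[None if q is None else np.round(q,2).tolist() for q in [inverse_kinematics([.45,y,.2],down(yaw))]])
E
```

```text
l1 [ 0.422 -0.164  0.015]
l2 [ 0.42  -0.243  0.015]
l3 [ 0.42  -0.31   0.015]
mat [ 0.423 -0.246  0.003]
fp [0.668 0.01  0.044]
cr [0.715 0.011 0.02 ]
filter [ 0.703 -0.312  0.   ]
fp (array([0.66303051, 0.0136871 , 0.05098082]), [1.933000782942558, 2.2172078232697663])
[[352.97817903   0.         314.73350959]
 [  0.         352.97817903 196.85175879]
 [  0.           0.           1.        ]] [-0.03608939  0.          0.          0.          0.        ]
cam in tool [ 0.0733219   0.00037848 -0.12417363] [[0.0, -0.957, -0.29], [1.0, 0.0, 0.0], [-0.0, -0.29, 0.957]]
[[-0.95, 0.32, -0.0], [0.32, 0.95, 0.0], [0.0, 0.0, -1.0]]
-0.35 0 [[-0.31, 0.53, 1.16, 1.88, -0.54, 1.1, -0.51]]
-0.35 1.57 [[-0.31, 0.53, 1.16, 1.88, -0.54, 1.1, 1.06]]
-0.35 -1.57 [[-0.4, 0.72, 1.38, 1.88, -0.77, 1.21, -1.9]]
-0.35 3.14 [[0.74, 0.29, -0.17, 1.83, 0.06, 1.02, 2.11]]
-0.25 0 [[-0.39, 0.26, 0.93, 2.0, -0.25, 1.0, -0.91]]
-0.25 1.57 [[-0.39, 0.26, 0.93, 2.0, -0.25, 1.0, 0.66]]
-0.25 -1.57 [[-0.67, 0.55, 1.4, 2.01, -0.61, 1.11, -2.15]]
-0.25 3.14 [[0.58, 0.19, -0.17, 1.96, 0.04, 0.99, 1.96]]
-0.2 0 [[-0.76, 0.33, 1.28, 2.06, -0.38, 1.02, -0.87]]
-0.2 1.57 [[-0.72, 0.29, 1.21, 2.06, -0.32, 1.0, 0.65]]
-0.2 -1.57 [[-0.82, 0.46, 1.41, 2.06, -0.52, 1.07, -2.3]]
-0.2 3.14 [[-0.78, 0.36, 1.31, 2.06, -0.41, 1.03, 2.3]]
```

```bash
cat >> h.py <<'E'
def look(name,names,f=tip_of,save=None):
    p=camera_params(name);im=read_camera(name)
    if save: cv2.imwrite("pics/"+save+".png",im[:,:,::-1]);np.save("pics/"+save,np.array(p["camera_from_world"]))
    return p,im,{n:[(np.array(d["at"]),round(d["confidence"],2)) for d in f(name,n)] for n in names}
def wp(save):
    p=dict(camera_params("wrist"));p["camera_from_world"]=np.load("pics/"+save+".npy");return p
E
python3 - <<'E'
from h import *
move_j([0.5,0.2,0,1.9,0,1.04,-1.07])
print(read_eef_pos(),read_tcp_rot())
for k,pos in(("A",(.40,-.22,.19)),("B",(.44,-.25,.10))):
    move_ptp(pos,down(0))
    p,im,o=look("wrist",["leaf_1","leaf_1_comb"],save=k)
    print(read_time_s(),np.round(read_qpos(),2))
    for n,l in o.items():
        for at,c in l[:4]: print(k,n,at.round(1),c,onz(p,at,.003 if n=="leaf_1" else .006).round(4))
E
```

```text
[ 0.45083404 -0.29191183  0.22175313] [9.99998592e-01 1.43400232e-03 8.35488435e-04 2.48838872e-04]
4.8 [ 0.45  0.09 -0.04  2.1   0.    0.95 -1.16]
A leaf_1 [249.6 155. ] 0.73 [ 0.4186 -0.1604  0.003 ]
A leaf_1 [342.1 152.9] 0.65 [ 0.4207 -0.2426  0.003 ]
A leaf_1_comb [252.3 100.6] 0.56 [ 0.4656 -0.1655  0.006 ]
5.4417 [ 0.46  0.31 -0.03  2.06  0.01  0.77 -1.15]
B leaf_1 [402.7 229.3] 0.96 [ 0.4244 -0.3094  0.003 ]
B leaf_1 [181.2 236.3] 0.78 [ 0.4192 -0.159   0.003 ]
B leaf_1 [304.6 236.9] 0.64 [ 0.4189 -0.2431  0.003 ]
B leaf_1_comb [178.6 171.3] 0.69 [ 0.4652 -0.1636  0.006 ]
```

View pics/B.png

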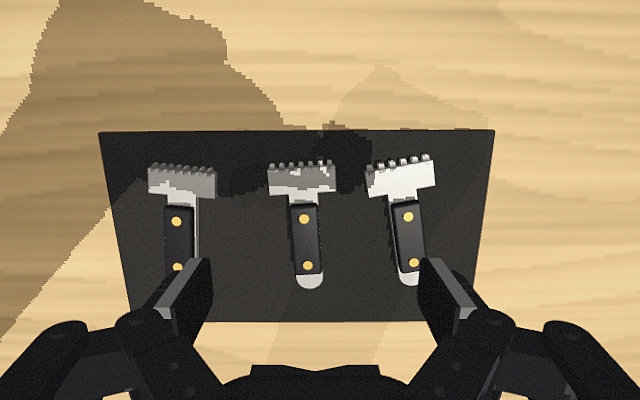

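```bash
python3 - <<'E'
from h import *
move_ptp((.58,.01,.19),down(0.08))
obs={}
for k,pos in(("C",(.58,.01,.19)),("D",(.62,.03,.13))):
    movel(pos,down(0.08))
    p,im,o=look("wrist",["front_place","cradle","screw_a"],save=k)
    print(read_time_s(),np.round(read_qpos(),2))
    for n,l in o.items():
        for at,c in l[:3]: print(k,n,at.round(1),c,onz(p,at,{"front_place":.044,"cradle":0,"screw_a":.044}[n]).round(4)); 
        if l: obs.setdefault(n,[]).append((p,l[0][0]))
for n in obs: print(n,tri(obs[n]))
# rivets
for k in "AB":
    im=cv2.imread(f"pics/{k}.png");h=cv2.cvtColor(im,cv2.COLOR_BGR2HSV)
    m=cv2.inRange(h,(15,90,120),(40,255,255));n,_,st,ce=cv2.connectedComponentsWithStats(m)
    print(k,[(ce[i].round(1).tolist(),int(st[i,4])) for i in range(1,n) if 6<st[i,4]<150 and 80<ce[i][1]<300])
b=cv2.imread("pics/B.png")[145:200,140:445];d=cv2.imread("pics/D.png")
b=cv2.resize(b,None,fx=2.6,fy=2.6,interpolation=cv2.INTER_CUBIC);d=cv2.resize(d[40:300],(793,322))
d=cv2.resize(cv2.imread("pics/D.png"),(793,440))
o=np.vstack([b,d]);print(o.shape);cv2.imwrite("pics/E.png",o)
E
```

```text
7.0667 [ 0.04  0.32 -0.15  1.82  0.06  1.01 -1.62]
C cradle [314.9  22. ] 0.78 [0.707  0.0178 0.    ]
C cradle [595.6 337.3] 0.54 [ 0.4223 -0.3125  0.    ]
C screw_a [324.  83.] 0.93 [0.6592 0.0075 0.044 ]
C screw_a [314.6   9.8] 0.81 [0.7073 0.0181 0.044 ]
7.9167 [ 0.    0.46 -0.15  1.76  0.08  0.93 -1.67]
D screw_a [347.5  68.9] 0.8 [0.7073 0.0185 0.044 ]
D screw_a [357.4 157.1] 0.65 [0.6577 0.0073 0.044 ]
cradle (array([0.65952542, 0.01432793, 0.28111918]), [3.0652531511855815e-09])
screw_a (array([0.6727805 , 0.02693192, 0.30441618]), [4231.506671905885, 192.52435652911254])
A [([422.1, 134.0], 50), ([344.6, 135.5], 50), ([248.8, 137.1], 46), ([27.0, 170.3], 7), ([426.0, 171.0], 45), ([247.2, 174.4], 52), ([346.0, 173.0], 45), ([145.6, 174.0], 8), ([152.1, 174.3], 10), ([13.1, 174.9], 42), ([537.0, 202.3], 25), ([607.4, 219.6], 9), ([625.1, 219.6], 9), ([538.4, 231.8], 41), ([568.9, 231.5], 18), ([542.3, 239.3], 7), ([556.5, 240.7], 74), ([505.8, 243.6], 142), ([565.9, 243.2], 15)]
B [([407.9, 216.4], 80), ([303.7, 218.6], 86), ([175.9, 221.1], 78), ([413.6, 262.1], 74), ([307.4, 265.0], 75), ([177.0, 266.3], 63), ([555.4, 290.7], 35), ([580.0, 290.0], 7)]
(583, 793, 3)
```

View pics/E.png

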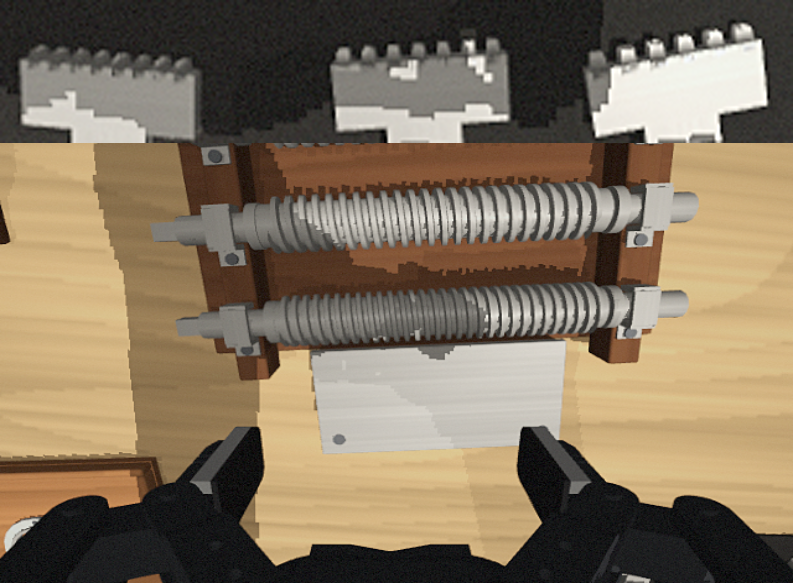

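```bash
python3 - <<'E'
from h import *
t=np.vstack([cv2.imread("pics/C.png")[:260],]);cv2.imwrite("pics/F.png",cv2.resize(t,(800,325)))
# leaves: rivets in A and B
Ra=[(248.8,137.1),(247.2,174.4),(344.6,135.5),(346,173),(422.1,134),(426,171)]
Rb=[(175.9,221.1),(177,266.3),(303.7,218.6),(307.4,265),(407.9,216.4),(413.6,262.1)]
a,b=wp("A"),wp("B")
P=[tri([(a,x),(b,y)]) for x,y in zip(Ra,Rb)]
for X,e in P: print(X.round(4),np.round(e,1))
for i in range(3):
    f,r=[onz(b,Rb[2*i+k],.018) for k in(0,1)];print("leaf",i,"mid",((f+r)/2).round(4),"yaw",np.arctan2(*(f-r)[1::-1]).round(3),np.linalg.norm(f-r).round(4))
E
```

```text
[ 0.4365 -0.1636  0.0193] [0.1 0.1]
[ 0.4046 -0.1603  0.0186] [0.1 0.2]
[ 0.438  -0.2432  0.0186] [0.  0.1]
[ 0.4061 -0.2452  0.0188] [0.1 0.1]
[ 0.4397 -0.3075  0.0194] [0.1 0.1]
[ 0.4082 -0.3138  0.0191] [0.1 0.1]
leaf 0 mid [ 0.4202 -0.1615  0.018 ] yaw -0.096 0.0317
leaf 1 mid [ 0.4217 -0.2442  0.018 ] yaw 0.065 0.0322
leaf 2 mid [ 0.4234 -0.3111  0.018 ] yaw 0.194 0.0322
```

View pics/F.png

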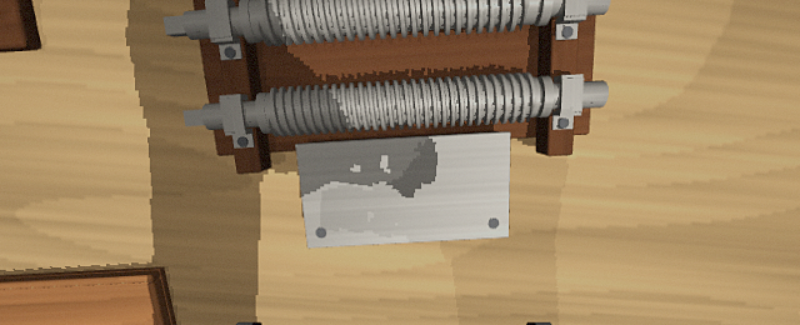

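```bash
python3 - <<'E'
from h import *
from scipy.optimize import least_squares
c,d=wp("C"),wp("D")
Cc=np.array([(296,146),(510,132),(509,236),(307,248)])/1.25
Dc=(np.array([(313,350),(565,341),(559,437),(323,453)])-[0,143])/[793/640,1.1]
def refine(k,c0):
    g=cv2.cvtColor(cv2.imread(f"pics/{k}.png"),cv2.COLOR_BGR2GRAY)
    return cv2.cornerSubPix(cv2.GaussianBlur(g,(3,3),0),c0.astype(np.float32).reshape(-1,1,2),(4,4),(-1,-1),(3,40,.01)).reshape(-1,2)
Cr,Dr=refine("C",Cc),refine("D",Dc);print((Cr-Cc).round(1).tolist(),(Dr-Dc).round(1).tolist())
M=np.array([(-.069,.065,0),(-.069,-.065,0),(-.135,-.065,0),(-.135,.065,0)])
for x,y in zip(Cr,Dr):print(tri([(c,x),(d,y)])[0].round(4))
def W(v,P): return R.from_euler('z',v[3]).apply(P)+v[:3]
f=lambda v:np.concatenate([(proj(p,X)-q) for p,Q in((c,Cr),(d,Dr)) for X,q in zip(W(v,M),Q)])
s=least_squares(f,[.71,.015,.041,.12],loss="soft_l1");v=s.x;print("cradle",v.round(4),f(v).reshape(-1,2).round(1).tolist())
g=cv2.cvtColor(cv2.imread("pics/D.png"),cv2.COLOR_BGR2GRAY).astype(np.float32)
v2=v.copy();v2[2]=0;ys=np.arange(-.058,.058,.0002)
for sx in(-.05,0):
  acc=0;F=np.arange(110,260,1.)
  for off in np.arange(-.010,.0101,.002):
    P=np.c_[np.full(len(ys),sx+off),ys,np.full(len(ys),.044+np.sqrt(.0135**2-off**2))]
    uv=np.array([proj(d,X) for X in W(v2,P)],np.float32)
    I=cv2.remap(g,uv[:,0].reshape(1,-1),uv[:,1].reshape(1,-1),cv2.INTER_LINEAR)[0];I=(I-cv2.GaussianBlur(I.reshape(1,-1),(0,0),40)[0])*np.hanning(len(I))
    acc=acc+np.abs(np.exp(-2j*np.pi*F[:,None]*ys)@I)**2
  pk=[i for i in range(1,len(F)-1) if acc[i]>acc[i-1] and acc[i]>acc[i+1]]
  print(sx,[(round(1000/F[i],2),round(float(acc[i]/acc.max()),2)) for i in pk])
E
```

```text
[[-1.1, -1.2], [-0.2, 0.4], [-0.9, -0.1], [1.0, 0.6]] [[-3.6, -0.5], [0.8, -3.5], [-2.0, 2.5], [-0.2, -0.1]]
[0.63   0.0739 0.0322]
[ 0.6481 -0.0593  0.0332]
[ 0.5821 -0.0674  0.0342]
[0.5636 0.0633 0.0362]
cradle [0.7084 0.0175 0.0394 0.1402] [[0.2, -0.5], [-0.6, -1.9], [0.0, -0.5], [-0.4, -1.2], [0.7, 1.7], [-1.3, 1.0], [0.7, 1.3], [0.2, -0.2]]
-0.05 [(np.float64(8.77), 0.05), (np.float64(6.99), 0.03), (np.float64(5.62), 0.06), (np.float64(5.05), 1.0), (np.float64(4.0), 0.03)]
0 [(np.float64(6.02), 1.0), (np.float64(4.48), 0.0), (np.float64(4.17), 0.0)]
```

```bash
python3 - <<'E'
from h import *
move_gripper(.045,25)
q=down(-.096)
move_ptp((.4206,-.162,.09),q)
movel((.4206,-.162,.045),q,.1)
movel((.4206,-.162,.0265),q,.03)
print(read_ft_force().round(2),read_time_s())
move_gripper(.0,25)
print(read_finger_gap(),read_grasp_force(),read_ft_force().round(2),read_eef_pos().round(4))
movel((.4206,-.162,.10),q,.1)
p,im,o=look("wrist",["leaf_1_comb"],save="G")
print(read_finger_gap(),read_grasp_force(),read_ft_force().round(2),read_time_s(),o)
E
```

```text
[ 0.08  0.41 -1.34] 10.8417
0.01704643371868157 26.499889455735683 [-0.46 -0.21  1.42] [ 0.4209 -0.1621  0.0268]
0.017378716761916286 26.199944615364075 [-0.06 -0.36 -1.53] 12.175 {'leaf_1_comb': [(array([316., 161.]), 0.87)]}
```

View pics/G.png

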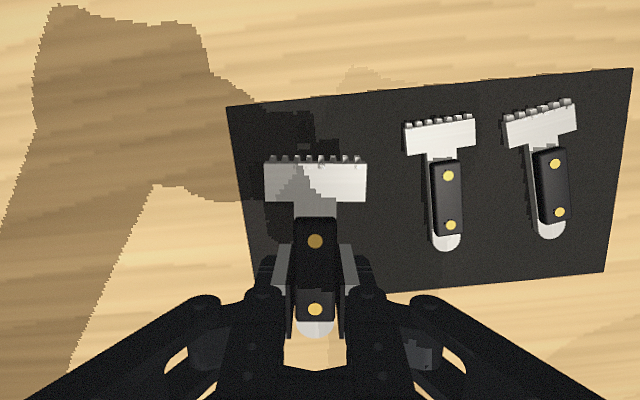

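```bash
cat >> h.py <<'E'
V=(.7084,.0175,.1402)
def cw(x,y,z): return np.array([V[0]+x*np.cos(V[2])-y*np.sin(V[2]),V[1]+x*np.sin(V[2])+y*np.cos(V[2]),z])
def wc(P): # world vec/pos -> cradle
    dx,dy=P[0]-V[0],P[1]-V[1];c,s=np.cos(V[2]),np.sin(V[2]);return np.array([dx*c+dy*s,-dx*s+dy*c,P[2]])
def fc():
    F=read_ft_force();c,s=np.cos(V[2]),np.sin(V[2]);return np.array([F[0]*c+F[1]*s,-F[0]*s+F[1]*c,F[2]])
E
python3 - <<'E'
from h import *
q=down(V[2])
move_ptp(cw(-.124,0,.11),q)
movel(cw(-.124,0,.072),q,.08)
f0=fc();print("f0",f0.round(2),read_time_s())
z=.068
while z>.058:
    movel(cw(-.124,0,z),q,.015)
    f=fc()-f0
    if f[2]>1.5: break
    z-=.0005
print("contact z",z,f.round(2),wc(read_eef_pos()).round(4),read_time_s())
p,im,o=look("wrist",["leaf_1_comb","front_place"],save="H");print(o)
np.save("f0.npy",f0)
E
```

```text
f0 [ 0.36 -1.    0.28] 13.725
contact z 0.064 [-2.38  1.32  4.16] [-0.124  -0.      0.0648] 16.1417
{'leaf_1_comb': [(array([313.6, 164. ]), 0.89)], 'front_place': []}
```

View pics/H.png

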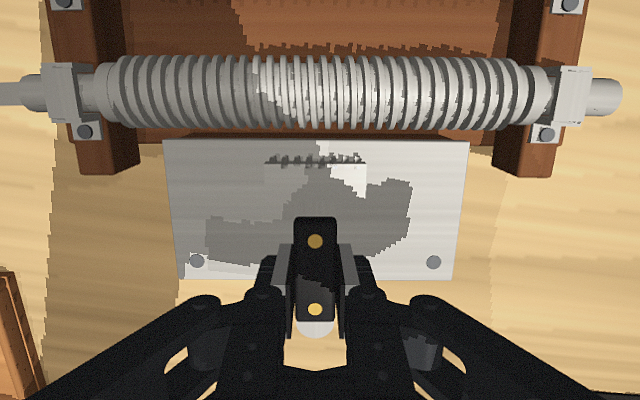

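```bash
python3 - <<'E'
from h import *
q=down(V[2]);z=.0647
movel(cw(-.124,0,z),q,.015);movel(cw(-.117,0,z),q,.012);pause(.1)
f0=np.mean([fc() for _ in range(5)],axis=0);print("f0",f0.round(2))
def F(): return np.mean([fc() for _ in range(3)],axis=0)-f0
x=-.117;y=0;log=[]
def go(): movel(cw(x,y,z),q,.012); return F()
f=F()
while x<-.104 and f[0]>-4: x+=.0003; f=go()
print("contact",x,f.round(1),wc(read_eef_pos()).round(4),read_time_s())
x0=x
for i in range(14):
    y+=.0004; f=go()
    k=0
    while f[0]>-3 and k<6 and x<-.104: x+=.0003; f=go(); k+=1
    if f[0]<-8: x-=.0003; f=go()
    log.append((round(y*1e3,1),round(x*1e3,1),*f.round(1)))
    print(*log[-1],wc(read_eef_pos())[:2].round(4))
    if abs(f[1])>8 or read_time_s()>45: break
print(read_time_s(),read_finger_gap())
look("wrist",[],save="I")
E
```

```text
f0 [-4.44 -0.64  6.44]
contact -0.1062000000000002 [-4.3  0.4  5.4] [-0.1099 -0.0002  0.0649] 26.375
0.4 -106.2 -4.1 0.1 4.9 [-0.1099 -0.0002]
0.8 -106.2 -4.4 0.9 4.3 [-0.1099 -0.0002]
1.2 -106.2 -3.3 -0.5 4.8 [-0.1099 -0.0002]
1.6 -106.2 -3.6 -1.6 4.3 [-0.1099 -0.0002]
2.0 -106.2 -3.6 -1.6 4.8 [-0.1099 -0.0002]
2.4 -106.2 -3.4 -2.1 3.9 [-1.099e-01 -1.000e-04]
2.8 -106.2 -4.6 -2.7 4.0 [-1.099e-01 -1.000e-04]
3.2 -106.2 -4.5 -2.0 3.6 [-0.1099 -0.    ]
3.6 -106.2 -3.4 -3.5 3.7 [-0.1098  0.    ]
4.0 -106.2 -3.9 -3.6 2.8 [-0.1099  0.    ]
4.4 -106.2 -4.3 -3.7 3.4 [-1.098e-01  1.000e-04]
4.8 -106.2 -3.4 -4.3 3.3 [-1.098e-01  1.000e-04]
5.2 -106.2 -3.7 -5.3 4.1 [-0.1098  0.0002]
5.6 -106.2 -4.2 -4.5 3.3 [-0.1099  0.0002]
29.875 0.01741084799627363
```

```bash
python3 - <<'E'
import cv2
a=cv2.imread("pics/I.png")[90:260,220:420];cv2.imwrite("pics/J.png",cv2.resize(a,None,fx=3.5,fy=3.5,interpolation=cv2.INTER_CUBIC))
E
```

```text
(no output)
```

View pics/J.png

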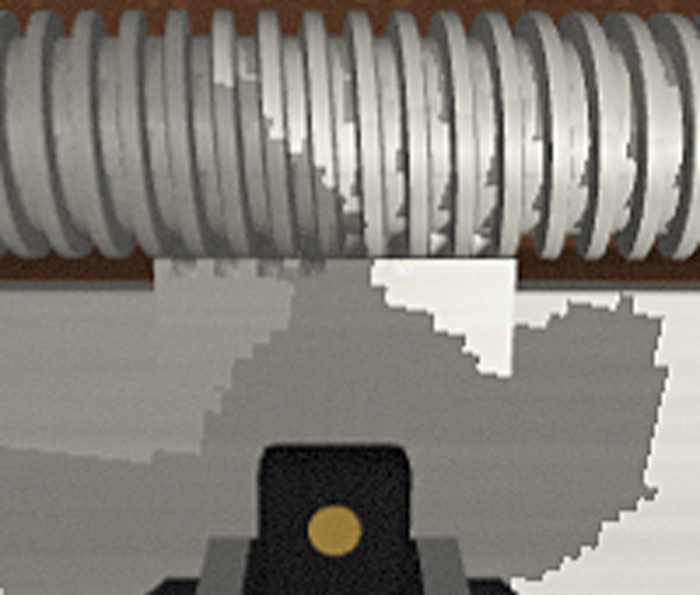

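```bash
python3 - <<'E'
from h import *
q=down(V[2]);f0=np.load("f0.npy")
def st(s): print(s,(np.mean([fc() for _ in range(5)],axis=0)-f0).round(1),wc(read_eef_pos()).round(4),round(read_time_s(),1))
z=.0652
for x,y in((-.1062,.003),(-.1062,0),(-.1062,-.002),(-.1062,0),(-.1055,0),(-.1075,0),(-.109,0),(-.1098,0)):
    movel(cw(x,y,z),q,.012);pause(.15);st((x,y))
look("wrist",[],save="K")
E
```

```text
(-0.1062, 0.003) [-7.8 -0.7  7.3] [-1.098e-01  1.000e-04  6.490e-02] 30.4
(-0.1062, 0) [-7.6  1.5  7.9] [-1.098e-01 -1.000e-04  6.490e-02] 31.0
(-0.1062, -0.002) [-8.5  3.7  8.8] [-0.1098 -0.0003  0.0649] 31.5
(-0.1062, 0) [-8.4  1.8  7.9] [-0.1098 -0.0002  0.0648] 31.9
(-0.1055, 0) [-9.2  1.6  9.2] [-0.1098 -0.0002  0.0649] 32.3
(-0.1075, 0) [-6.5  0.9  5.1] [-0.1099 -0.0002  0.0649] 32.8
(-0.109, 0) [-5.3  0.9  3.6] [-0.11   -0.0002  0.0649] 33.2
(-0.1098, 0) [-4.1  0.7  0.8] [-1.10e-01 -1.00e-04  6.49e-02] 33.6
```

```bash
python3 - <<'E'
from h import *
q=down(V[2]);f0=np.load("f0.npy")
def st(s): print(s,(np.mean([fc() for _ in range(5)],axis=0)-f0).round(1),wc(read_eef_pos()).round(4),round(read_time_s(),1))
for x in(-.1062,-.1085):
    movel(cw(x,.0015,.0652),q,.012);pause(.2);st(x)
move_gripper(.040);pause(.2);st("open")
P=read_eef_pos()
movel(P+[0,0,.03],None,.06);st("up")
movel(cw(-.125,0,.10),q,.1);pause(.2)
p,im,o=look("wrist",["leaf_1_comb","leaf_1"],save="L");print(o)
c=im[60:300,190:450,::-1];cv2.imwrite("pics/M.png",cv2.resize(c,None,fx=2.5,fy=2.5,interpolation=cv2.INTER_CUBIC))
E
```

```text
-0.1062 [-10.1  -1.4   7.2] [-1.098e-01 -1.000e-04  6.490e-02] 34.3
-0.1085 [-5.7 -1.1  2.4] [-0.1099  0.      0.0649] 34.9
open [-0.6  1.1 -0.7] [-0.1081  0.0018  0.0653] 35.4
up [-0.8  0.4 -0.9] [-0.108   0.0017  0.0956] 36.1
{'leaf_1_comb': [(array([314.6, 119.9]), 0.95)], 'leaf_1': [(array([312.1, 208.1]), 0.92), (array([593.7, 386.2]), 0.59)]}
```

View pics/M.png

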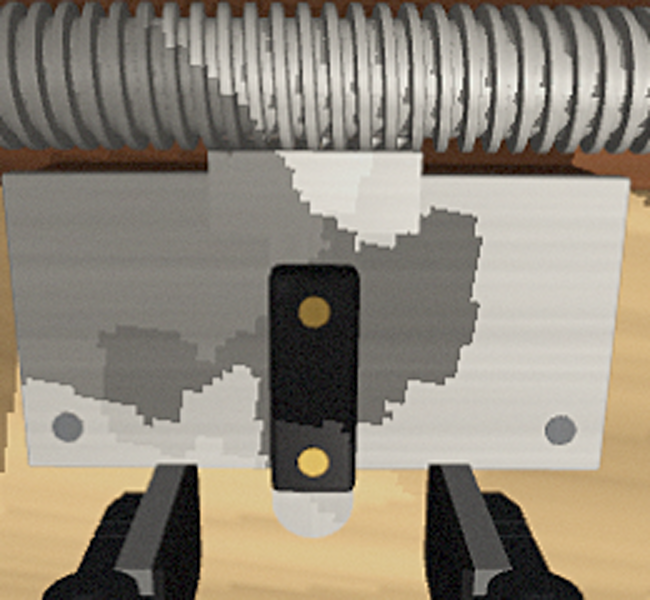

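```bash
python3 - <<'E'
from h import *
p=wp("L")
for n,(u,v),z in(("rivF",(314,311),.0562),("rivR",(313,461.5),.0562),("combL",(208,151),.047),("combR",(422,151),.047),("restFL",(3,174),.041),("restFR",(630,179),.041),("restNL",(29,467),.041),("restNR",(600,468),.041)):
    print(n,(wc(onz(p,(190+(u+.5)/2.5-.5,60+(v+.5)/2.5-.5),z))*1e3).round(1))
E
```

```text
rivF [-94.3  -0.   56.2]
rivR [-126.5    0.2   56.2]
combL [-64.1  20.9  47. ]
combR [-64.  -21.3  47. ]
restFL [-69.1  64.1  41. ]
restFR [-70.  -65.2  41. ]
restNL [-135.    64.8   41. ]
restNR [-135.1  -65.2   41. ]
```

```bash
python3 - <<'E'
from h import *
movel(cw(-.135,0,.2),None,.15);pause(.3)
print(read_time_s(),sign_off())
E
```

```text
the job is handed in; nothing more can be done
37.875 None
```

The 5 mm leaf, the one at the robot-centre end of the mat, fits the front screw and is lying on the rest with its comb fully home (14.0 mm from the axis); I picked it by measuring the pitches in the images and confirmed it by the fit, so the other two leaves were never tried and stay on the mat, and the job was handed in at 37.9 s.

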